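Clamp a heat sink with the thumbwheel clamp

ROBOT

A 6-joint arm with a two-finger parallel gripper is mounted at the origin on a cart in front of the work surface, level with it; the furniture and walls round the work are solid. World frame = base frame: x ahead of the robot, y to its left, z up, the work surface at z = 0. Lengths are in m, angles in rad, forces in N, time in s.
With the tool pointing down it reaches from about 0.275 to 0.875 m from the base axis. Payload 12.5 kg.
Tool frame: the origin (TCP) lies on the centre line of the jaws, within the pads' length; the fingertips stand 25 mm ahead of it and the grasp point (between the pads) lies 6 mm ahead of it; z points along the fingers, y is the line along which they close (so a half turn about z gives the same grasp; the last joint's range is limited). The gripper opens to 85 mm and grips with 20 to 120 N. Pads are 22 mm wide; open, the fingers measure 114 mm over their backs; the gripper's body (76 mm by 85 mm) begins 54 mm behind the grasp point. The pads swing forward as they close: fully open they stand 13 mm farther back than shut.
Start: joints at [-1.354, 0.351, 1.652, -0, 1.139, -0.085], TCP at [0.164, -0.525, 0.256] pointing down, gripper open.
Joint ranges: [-2.75, 2.75], [-0.79, 2.1], [0.01, 2.65], [-1.57, 4.71], [0.07, 3.14], [-2.87, 2.87]. Speed limits (rad/s): [2.22, 2.22, 2.79, 3.14, 3.14, 3.14].

INTERFACE

Orientations are given as a 3x3 rotation matrix whose columns are the frame's x, y, z axes.
In Python, from bench import env gives the robot as it stands.
- The arm moves only by the shell command python3 -m pendant 'ROWS'. ROWS is JSON, a list of rows, each a list of 3 entries, a list of its own where there are three numbers: the shift along the tool's x, y, z in mm, then the turn, a rotation vector about the tool's x, y, z in rad, then the gripper's target within -1 to 1 (shut at 1, half-way at 0, fully open at -1). In form: [[[dx, dy, dz], [ax, ay, az], hand], ...]. A call has exactly 8 rows; each row is the pose to reach, as a shift and turn from the pose commanded when the call began, along the tool's axes at that moment; what a row does not reach only later rows make up. A row lasts 1/12 s, in which the tool goes at most 41.7 mm and 7.16 degrees, less where a joint would pass 70% of its speed; a pose out of reach is approached as far as the arm can. A call with a gripper value outside its range is refused whole. The fingers move at their own pace and stop on an object; the grip force is fixed at half the most. Time passes only in rows, so rows that repeat a pose let the fingers close, or fill a call up. It gives the time, the measured TCP pose, the force, the opening and the grip force at its end, in the units of the state.
- env.observe(): the state, without advancing time (a new reading comes with each control period).
- env.snapshot(name): name is "scene" or "top" or "wrist"; returns a dict with "pixels" (480x640x3 uint8, red, green, blue), "fx", "fy", "cx", "cy" (pixels), "D" ([k1, k2, p1, p2, k3] as OpenCV has them; the pictures are not rectified), "rvec" (rotation vector, rad) and "tvec" (3), from world to camera coordinates, as OpenCV has them. Camera axes: x right, y down, z forward; pixel columns grow to the right and rows downward; lengths in m; the calibration is good to about 2 mm. A picture is of the moment at which its call begins. There is no depth.
- env.sign_off(): hands the job in; it is judged then, once.
The state is a dict: "time": time; "joint_positions": joint angles; "qd": joint speeds; "joint_efforts": joint torques, N m; "tcp_pos": TCP position; "tcp_rot": TCP orientation; "contact_force": force on the tool from outside, world axes, zero at the start; "wrist_torque": the same for the moment, N m; "grip_width": opening from 0.0 (shut) to 1.0 (fully open); "gripper_force": force on a finger pad.
Only numpy, scipy, OpenCV 4.12 (cv2) and the standard library are available. Lean on these libraries where they do the work, as an engineer would, in place of code of your own. Each camera call takes 0.05 s, during which the arm holds its last target. There are 200 camera calls.

TASK

Set the heat sink upright, fins up, lengthwise between the jaws of the blue thumbwheel clamp, centred across them, and let go of it. Then, with a light fingertip on the small bit of orange wheel that shows, roll the wheel toward the fixed jaw until the jaws hold the heat sink snugly from both ends, without crushing its fins or bearing hard on the wheel. Work the jaw only by the wheel, and leave the other things on the bench where they lie.

Things in the scene. Friction and masses are not known exactly. Their poses are not given: they have to be found in the camera images.
- clamp: fixed clamp on levelling feet that hold its base plate (70 x 190 x 8 mm) 1 to 7 mm above the worktop. Origin: centre of the plate's underside, z up. Clamping direction is y: fixed jaw at the +y end, blue wheel housing (44 x 66 mm, top at z = 40 mm) at the -y end, moving jaw between. The work lies on the plate between the jaws; the nest is open at both x sides.
- wheel_rim_top (a point): top of the orange wheel's rim at z = 46 mm of the clamp, 6 mm above the housing; axes as the clamp. The wheel is stiff, not sprung: approach slowly and press gently. Rolling the top toward the fixed jaw (clamp +y) closes the moving jaw 1 mm per 3.7 mm of rim travel: several strokes. The finger slips if it presses too lightly; over 22 N is too hard.
- thumbwheel: the orange thumbwheel, 44 mm across, 10 mm wide, origin at its centre, 22 mm under its rim top, axle along clamp x. Turning it takes about 3 N along the rim when idle, plus 0.27 N for each newton of jaw force. It stays where it is left and holds a jaw force up to about 10 N; more than that springs back when let go. Fingertip grip on it is about half the press.
- moving_jaw: steel moving jaw, 44 (x) x 14 x 18 mm, origin at the foot of its clamping face, 8 mm above the clamp's origin. Its face starts 67 to 74 mm from the fixed jaw's. It is geared to the wheel and is not to be pushed by hand.
- fixed_jaw: steel fixed jaw, 44 (x) x 12 x 18 mm, origin at the foot of its clamping face, 8 mm above and 78 mm to +y of the clamp's origin and 135.5 mm to +y of the wheel's rim top
- heat_sink_center (a point): centre of the loose aluminium heat sink, 40 (x) x 50 (y) x 23 (z) mm, about 0.085 kg, lying on the worktop fins up, z up. It is gripped across its 40 mm width (x) and clamped along its 50 mm length (y), either way round. A snug hold is 5 to 10 N of jaw force; its fins dent at over 30 N.
- heat_sink: the same heat sink, origin at the centre of its underside, axes as for its centre
- tape_green: roll of green tape, 82 mm across, 24 mm high, origin at the centre of its underside; stays where it is
- side_cutters: red-handled side cutters, 46 x 119 x 11 mm, origin at the centre of its underside; stays where it is
- flux_bottle: small amber bottle with a black spout, 34 mm across, 81 mm high, origin at the centre of its underside; stays where it is
- marker_red: red and white marker pen, 13 x 136 x 12 mm, origin at the centre of its underside; stays where it is
Not all that is in view belongs to the job. Leave any turquoise or yellow look-alike of the heat_sink alone.

How it is judged:
On the way, in this order (a step that is already met when the one before it is completed fails the run):
1. the heat sink lies between the jaws, let go, not yet clamped (x of heat_sink_center in the frame of clamp between -0.008 and 0.008 m and y of heat_sink_center in the frame of clamp between 0.024 and 0.057 m and z of heat_sink_center in the frame of clamp between 0.0165 and 0.0225 m and angle between the y axis of heat_sink and the y axis of clamp, either way round below 0.12 rad and contact force between the fingers and heat_sink below 0.1 N and linear speed of heat_sink below 0.02 m/s), for 0.2 s.
2. the fingertip presses on the wheel and the jaws hold the heat sink from both ends (x of heat_sink_center in the frame of clamp between -0.008 and 0.008 m and y of heat_sink_center in the frame of clamp between 0.024 and 0.057 m and z of heat_sink_center in the frame of clamp between 0.0165 and 0.0225 m and angle between the y axis of heat_sink and the y axis of clamp, either way round below 0.12 rad and contact force between the fingers and thumbwheel above 1 N and contact force between each of moving_jaw, fixed_jaw and heat_sink above 4 N), for 0.1 s.
At the end, for the whole second after the job is handed in: The heat sink rests flat on the clamp's base plate (within 3 mm), at rest, within 8 mm of the jaws' centre line and 0.12 rad of the clamp's direction, and each jaw presses on it with more than 4 N (x of heat_sink_center in the frame of clamp between -0.008 and 0.008 m and y of heat_sink_center in the frame of clamp between 0.024 and 0.057 m and z of heat_sink_center in the frame of clamp between 0.0165 and 0.0225 m and angle between the y axis of heat_sink and the y axis of clamp, either way round below 0.12 rad and contact force between each of moving_jaw, fixed_jaw and heat_sink above 4 N and linear speed of heat_sink below 0.01 m/s); the robot touches nothing.
It fails at once if the wheel is pressed with more than 22 N (contact force between anything else and thumbwheel above 22 N).
It fails at once if the heat sink is squeezed by the moving jaw with more than 30 N (contact force between moving_jaw and heat_sink above 30 N).
It fails at once if the robot pushes the moving jaw itself (over 3 N) (contact force between any of the arm, the fingers and moving_jaw above 3 N).
It fails at once if another thing on the bench is moved by more than 20 mm (distance of any of tape_green, side_cutters, flux_bottle, marker_red from where it was at the start of the episode above 0.02 m).
It also fails if it takes over 72 s, if anything falls off the work surface, if the arm or the gripper's body presses on something with over 40 N, if the wrist force passes 120 N, or if a joint passes its speed limit or range.

## Working session

There is one attempt and no reset: what is moved stays moved. The work goes in short steps, Python scripts to look and compute and a shell command to move; the robot and the scene stay as the last step left them, time stands still between calls to the robot, and variables do not carry over. Pictures are saved under pics/ and viewed, at most 10 in all, crops included, and the job is handed in when it is done.

```bash
mkdir -p pics; ls; cat > h.py <<'E'
import numpy as np, cv2
from bench import env
def snap(n,f=None):
    s=env.snapshot(n); s['K']=np.array([[s['fx'],0,s['cx']],[0,s['fy'],s['cy']],[0,0,1.]])
    s['R']=cv2.Rodrigues(np.array(s['rvec'],float))[0]; s['t']=np.array(s['tvec'],float).ravel(); s['D']=np.array(s['D'],float)
    if f: cv2.imwrite('pics/'+f,np.asarray(s['pixels'])[:,:,::-1])
    return s
def ray(s,uv,z):
    p=cv2.undistortPoints(np.array(uv,float).reshape(-1,1,2),s['K'],s['D']).reshape(-1,2)
    d=np.c_[p,np.ones(len(p))]@s['R']; c=-s['R'].T@s['t']
    return c+d*((z-c[2])/d[:,2])[:,None]
def proj(s,P): return cv2.projectPoints(np.array(P,float).reshape(-1,1,3),np.array(s['rvec'],float),s['t'],s['K'],s['D'])[0].reshape(-1,2)
E
python3 - <<'E'
from h import *
for n in ['top','scene']:
    s=snap(n,n+'0.png'); print(n,-s['R'].T@s['t'],s['fx'])
print(env.observe())
E
```

```text
pics
top [0.37107861 0.16889272 0.8932381 ] 438.6405530085007
scene [ 0.56809071 -0.57527629  0.70223637] 511.8340970174595
{'time': 0.1, 'joint_positions': array([-1.35360167e+00,  3.51192211e-01,  1.65232021e+00,  8.26340518e-06,
        1.13911465e+00, -8.46080662e-02]), 'qd': array([ 0.00047814, -0.00151353, -0.00171512, -0.00094406, -0.00081117,
       -0.00194729]), 'joint_efforts': array([ 7.66292196e-04, -5.06833756e+01, -2.91876358e+01, -9.48055458e-05,
        2.62530855e-03,  4.91378330e-06]), 'tcp_pos': array([ 0.16344935, -0.52488236,  0.25582201]), 'tcp_rot': array([[ 9.54803235e-01,  2.97238517e-01, -2.15576855e-04],
       [ 2.97238580e-01, -9.54802704e-01,  1.01172374e-03],
       [ 9.48898994e-05, -1.03007485e-03, -9.99999465e-01]]), 'contact_force': array([-0.07275412, -1.03263741,  0.00887933]), 'wrist_torque': array([-0.02284334,  0.00174065, -0.01205788]), 'gripper_force': 0.0, 'grip_width': 1.003829938018997}
```

View pics/top0.png

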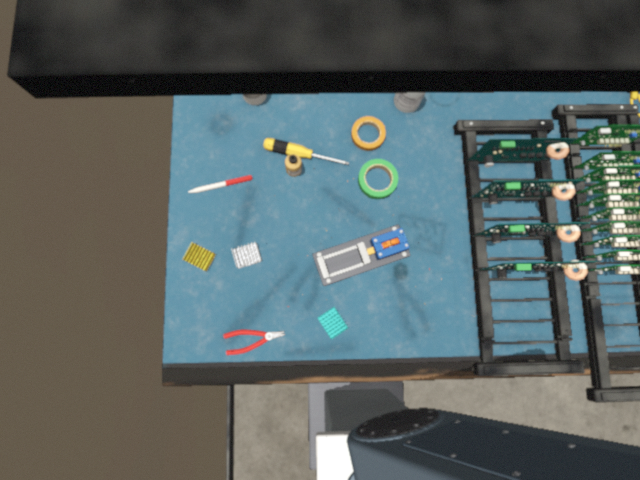

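View pics/scene0.png

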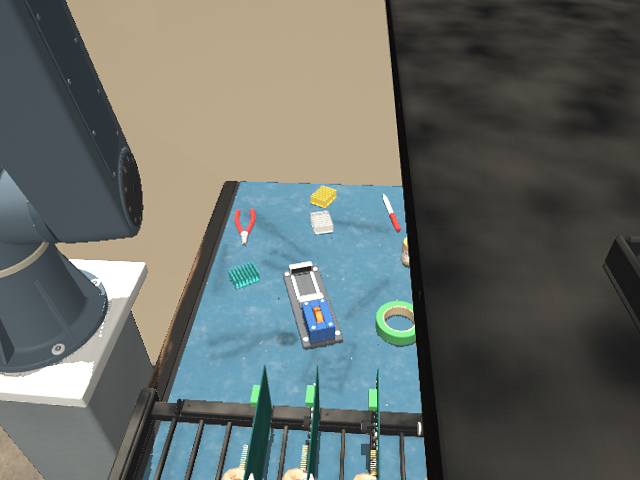

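The top view shows the silver heat sink at about (246,256), the clamp centred near (361,255) with its blue housing at (390,242) and the fixed jaw at (322,265). The look-alikes are at (198,256) and (332,322). The scene view shows a shelf at the far side and the PCB racks to the right of the clamp (−y).

```bash
python3 - <<'E'
from h import *
def rect(m,off=(0,0)):
    c=max(cv2.findContours(m,0,2)[0],key=cv2.contourArea); c=c.reshape(-1,2)+np.array(off); return c.astype(np.float32)
s=snap('top'); im=np.asarray(s['pixels']); hsv=cv2.cvtColor(im,cv2.COLOR_RGB2HSV)
def sub(lo,hi,x0,y0,x1,y1):
    return rect(cv2.morphologyEx(cv2.inRange(hsv[y0:y1,x0:x1],lo,hi),cv2.MORPH_CLOSE,np.ones((5,5))),(x0,y0))
def show(n,c,z):
    P=ray(s,c,z)[:,:2].astype(np.float32); (ctr,wh,a)=cv2.minAreaRect(P*1000); print(n,'px',c.mean(0),'ctr',np.round(ctr,1),'wh',np.round(wh,1),'ang',round(a,1)); return ctr
show('hs',sub((0,0,130),(180,60,255),225,235,268,275),.018)
h=show('housing',sub((105,120,60),(125,255,255),365,220,415,265),.044)
w=show('wheel',sub((3,150,120),(20,255,255),376,228,405,256),.050)
cl=show('clamp all',sub((0,0,70),(180,70,255),305,215,415,292),.012)
big=cv2.resize(im[205:305,180:430],None,fx=3.2,fy=3.2,interpolation=cv2.INTER_CUBIC)
cv2.imwrite('pics/crop1.png',big[:,:,::-1])
E
```

```text
hs px [246.12245 255.57143] ctr [500.  293.5] wh [45.1 54.7] ang 15.7
housing px [390.46774 243.20967] ctr [513.4   8.1] wh [43.5 67.8] ang 18.4
wheel px [390.03845 242.92308] ctr [513.9   7.6] wh [ 9.2 30.7] ang 18.8
clamp all px [363.62814 253.27638] ctr [495.1  66.9] wh [ 72.1 206.2] ang 17.5
```

View pics/crop1.png

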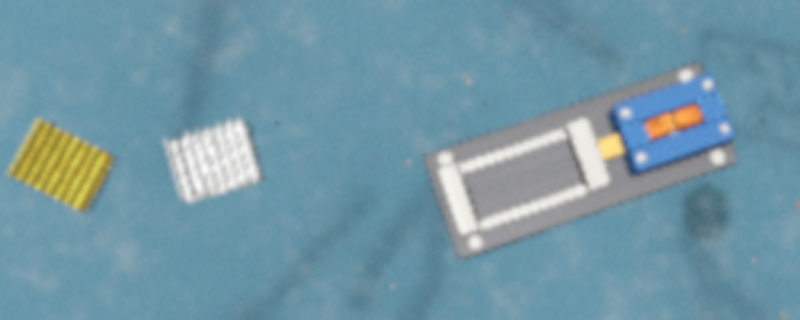

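The crop matches the clamp's given layout: fixed jaw at the left, moving jaw in the middle, and the orange wheel showing in the blue housing at the right. The measured sizes agree too (housing 43.5 x 67.8 mm against 44 x 66 mm). I'll move up and over now.

```bash
python3 -m pendant '[[[0,0,-40],[0,0,0],-1],[[0,0,-80],[0,0,0],-1],[[25,-30,-80],[0,0,-0.1],-1],[[53,-64,-80],[0,0,-0.2],-1],[[80,-96,-80],[0,0,-0.3],-1],[[107,-128,-80],[0,0,-0.4],-1],[[133,-160,-80],[0,0,-0.5],-1],[[160,-192,-80],[0,0,-0.6],-1]]'
cat >> h.py <<'E'
def go(target,yang=None):
    o=env.observe(); R=np.array(o['tcp_rot']); d=R.T@(np.array(target)-o['tcp_pos'])*1000
    print('tcp',np.round(o['tcp_pos'],4),'yang',np.degrees(np.arctan2(R[1,1],R[0,1])).round(2),'tilt',np.round(R[:,2],4),'F',np.round(o['contact_force'],1),'t',round(o['time'],2),'w',round(o['grip_width'],3))
    print('shift mm',np.round(d,1))
    if yang is not None:
        c=np.arctan2(R[1,1],R[0,1]); a=np.radians(yang)-c; a=(a+np.pi/2)%np.pi-np.pi/2; print('az',np.round(-a,3))
E
python3 - <<'E'
from h import *
s=snap('top')
for z in(.3,.5): print(ray(s,[[100,95],[350,85]],z))
go([.5,.2935,.2],15.7); print(env.observe()['joint_positions'])
E
```

```text
time: 0.82
tcp_pos: [0.2583, -0.2946, 0.3361]
tcp_rot: [[0.617, 0.787, 0.0], [0.787, -0.617, 0.0], [0.0, -0.0, -1.0]]
contact_force: [1.6, -0.3, 0.3]
grip_width: 0.998
gripper_force: 0.0
[[0.69854369 0.46891807 0.3       ]
 [0.7085293  0.10242774 0.3       ]]
[[0.58814448 0.36776969 0.5       ]
 [0.59476361 0.12483526 0.5       ]]
tcp [ 0.26   -0.2896  0.3362] yang -37.52 tilt [ 8.0e-04  2.4e-03 -1.0e+00] F [ 1.3 -0.5  1. ] t 0.87 w 1.001
shift mm [ 608.4 -164.7  137.7]
az -0.929
[-0.96028438 -0.03887498  1.91291746  0.00211358  1.26909307 -0.30607915]
```

```bash
python3 -m pendant '[[[38,-10,0],[0,0,-0.06],-1],[[76,-20,0],[0,0,-0.12],-1],[[114,-31,0],[0,0,-0.18],-1],[[152,-41,0],[0,0,-0.24],-1],[[190,-51,0],[0,0,-0.3],-1],[[228,-62,0],[0,0,-0.36],-1],[[266,-72,0],[0,0,-0.43],-1],[[304,-82,0],[0,0,-0.5],-1]]'
python3 -c "
from h import *
go([.5,.2935,.2],15.7)"
```

```text
time: 1.53
tcp_pos: [0.3826, -0.0052, 0.3364]
tcp_rot: [[0.165, 0.986, 0.0], [0.986, -0.165, -0.0], [-0.0, 0.001, -1.0]]
contact_force: [0.5, -1.4, -0.2]
grip_width: 0.999
gripper_force: 0.0
tcp [ 0.3826 -0.0052  0.3364] yang -9.49 tilt [ 5.e-04 -1.e-04 -1.e+00] F [ 0.5 -1.4 -0.2] t 1.53 w 0.999
shift mm [314.   66.5 136.5]
az -0.44
```

```bash
python3 -m pendant '[[[40,8,10],[0,0,-0.06],-1],[[80,16,30],[0,0,-0.12],-1],[[118,25,45],[0,0,-0.18],-1],[[156,33,60],[0,0,-0.24],-1],[[194,41,80],[0,0,-0.3],-1],[[232,49,100],[0,0,-0.36],-1],[[270,58,120],[0,0,-0.4],-1],[[309,66,136],[0,0,-0.44],-1]]'
python3 -m pendant '[[[1,0,0],[0,0,0],-1],[[1,0,0],[0,0,0],-1],[[1,0,0],[0,0,0],-1],[[1,0,0],[0,0,0],-1],[[1,0,0],[0,0,0],-1],[[1,0,0],[0,0,0],-1],[[1,0,0],[0,0,0],-1],[[1,0,0],[0,0,0],-1]]' >/dev/null
python3 - <<'E'
from h import *
go([.5,.2935,.12],15.7)
s=snap('wrist','w1.png'); print(-s['R'].T@s['t']); print(proj(s,[[.5,.2935,.02],[.5,.2935,.0]]))
E
```

```text
time: 2.2
tcp_pos: [0.4956, 0.278, 0.2032]
tcp_rot: [[-0.27, 0.963, -0.001], [0.963, 0.27, -0.001], [-0.0, -0.001, -1.0]]
contact_force: [0.5, -1.3, 0.7]
grip_width: 1.003
gripper_force: 0.0
tcp [0.4953 0.2769 0.2052] yang 15.49 tilt [ 6.e-04  3.e-04 -1.e+00] F [ 0.5 -0.  -0.1] t 2.87 w 0.999
shift mm [14.7  8.9 85.2]
az -0.004
[0.47678401 0.34499487 0.32358478]
[[338.51544653 202.4995379 ]
 [337.88843908 198.31752728]]
```

View pics/w1.png

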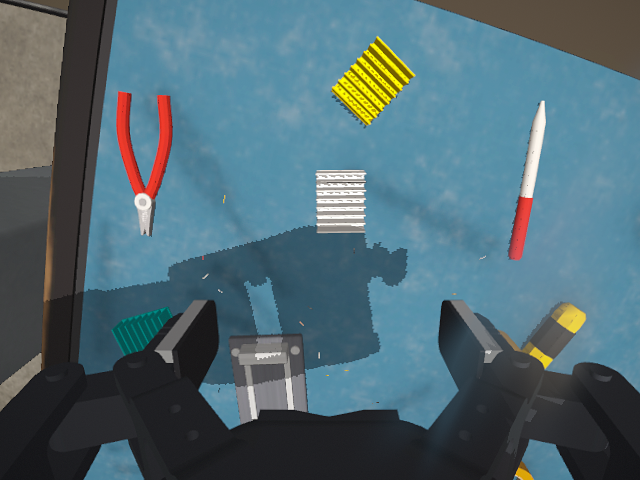

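The wrist view shows the silver heat sink at about (341,202), square to the picture. The yellow and turquoise look-alikes and the clamp end are clear of it.

```bash
python3 - <<'E'
from h import *
s=snap('wrist'); im=np.asarray(s['pixels']); hsv=cv2.cvtColor(im,cv2.COLOR_RGB2HSV)
x0,y0=300,155
m=cv2.morphologyEx(cv2.inRange(hsv[y0:250,x0:385],(0,0,110),(180,60,255)),cv2.MORPH_CLOSE,np.ones((7,7)))
c=max(cv2.findContours(m,0,2)[0],key=cv2.contourArea).reshape(-1,2)+[x0,y0]
print(c.min(0),c.max(0))
P=ray(s,c,.021)[:,:2].astype(np.float32)*1000; r=cv2.minAreaRect(P); print(r)
go([r[0][0]/1000,r[0][1]/1000,.030],15.7)
E
```

```text
[315 170] [366 233]
((501.40655517578125, 294.6235656738281), (40.93159103393555, 51.90657043457031), 15.913434028625488)
tcp [0.4953 0.2771 0.205 ] yang 15.51 tilt [ 3.e-04  2.e-04 -1.e+00] F [-0.3 -0.2  0.2] t 2.97 w 0.998
shift mm [ 15.2  10.5 175.1]
az -0.003
```

```bash
python3 -m pendant '[[[10,8,10],[0,0,0],-1],[[15,10.5,35],[0,0,0],-1],[[15,10.5,60],[0,0,0],-1],[[15,10.5,85],[0,0,0],-1],[[15,10.5,110],[0,0,0],-1],[[15,10.5,130],[0,0,0],-1],[[15,10.5,145],[0,0,0],-1],[[15,10.5,155],[0,0,0],-1]]'
python3 -m pendant '[[[0,0,0],[0,0,0],-1],[[0,0,5],[0,0,0],-1],[[0,0,10],[0,0,0],-1],[[0,0,15],[0,0,0],-1],[[0,0,20],[0,0,0],-1],[[0,0,20],[0,0,0],-1],[[0,0,20],[0,0,0],-1],[[0,0,20],[0,0,0],-1]]' >/dev/null
python3 -c "
from h import *
go([.5014,.2946,.030],15.7)"
```

```text
time: 3.63
tcp_pos: [0.5008, 0.2942, 0.0481]
tcp_rot: [[-0.268, 0.964, -0.002], [0.964, 0.268, -0.001], [-0.0, -0.002, -1.0]]
contact_force: [-0.6, 0.6, 0.5]
grip_width: 1.002
gripper_force: 0.0
tcp [0.5015 0.2946 0.0301] yang 15.53 tilt [ 4.e-04  2.e-04 -1.e+00] F [-0.  -0.3 -0.2] t 4.3 w 1.0
shift mm [ 0.  -0.1  0.1]
az -0.003
```

```bash
python3 -m pendant '[[[0,0,0],[0,0,0],1],[[0,0,0],[0,0,0],1],[[0,0,0],[0,0,0],1],[[0,0,0],[0,0,0],1],[[0,0,0],[0,0,0],1],[[0,0,0],[0,0,0],1],[[0,0,0],[0,0,0],1],[[0,0,0],[0,0,0],1]]'
python3 -m pendant '[[[0,0,0],[0,0,0],1],[[0,0,-5],[0,0,0],1],[[0,0,-20],[0,0,0],1],[[0,0,-40],[0,0,0],1],[[0,0,-60],[0,0,0],1],[[0,0,-80],[0,0,0],1],[[0,0,-100],[0,0,0],1],[[0,0,-110],[0,0,0],1]]'
python3 - <<'E'
from h import *
y=np.array([-np.sin(np.radians(18)),np.cos(np.radians(18)),0])
print(np.array([.5139,.0076,0])+57.5e-3*y+.0405*y)
go([.5,.3,.14]); snap('wrist','w2.png')
E
```

```text
time: 4.97
tcp_pos: [0.5017, 0.2947, 0.0303]
tcp_rot: [[-0.268, 0.964, 0.001], [0.964, 0.268, 0.0], [0.0, 0.001, -1.0]]
contact_force: [-0.3, 0.3, 6.2]
grip_width: 0.451
gripper_force: 61.4
time: 5.63
tcp_pos: [0.5019, 0.2948, 0.1421]
tcp_rot: [[-0.268, 0.963, 0.002], [0.963, 0.268, 0.001], [0.0, 0.002, -1.0]]
contact_force: [0.7, 0.9, -0.5]
grip_width: 0.454
gripper_force: 60.7
[0.48361633 0.10080354 0.        ]
tcp [0.5019 0.2948 0.1421] yang 15.53 tilt [ 0.0021  0.001  -1.    ] F [ 0.7  0.9 -0.5] t 5.63 w 0.454
shift mm [ 5.5 -0.4  2.1]
```

View pics/w2.png

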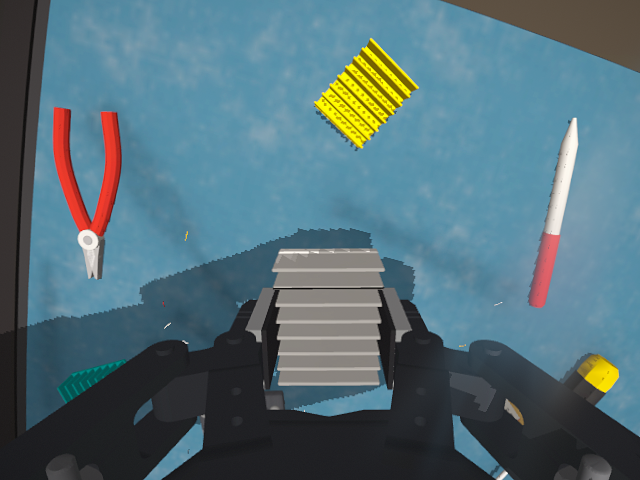

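The heat sink is held squarely between the pads, fins up, at about (329,318). Next I'll check the jaw line and work out the move.

```bash
python3 - <<'E'
from h import *
s=snap('top')
im=cv2.imread('pics/top0.png'); hsv=cv2.cvtColor(im,cv2.COLOR_BGR2HSV)
m=cv2.inRange(hsv[225:290,312:375],(0,0,165),(180,60,255))
n,l,st,ce=cv2.connectedComponentsWithStats(m)
P=ray(s,np.argwhere(m)[:,::-1]+[312,225],.030)[:,:2]*1000
a=np.radians(18.2); y=np.array([-np.sin(a),np.cos(a)]); x=np.array([np.cos(a),np.sin(a)])
W=np.array([513.7,7.8]); u=(P-W)@x; v=(P-W)@y
print(np.histogram(v,bins=np.arange(45,160,5)))
for lo,hi in((55,80),(130,152)):
    k=(v>lo)&(v<hi)&(abs(u)<26); print(lo,'x',u[k].min(),u[k].max(),'y',v[k].min(),v[k].max(),'slope',np.polyfit(u[k],v[k],1)[0])
T=W+99*y; print(T); go([T[0]/1e3,T[1]/1e3,.10],18.2)
E
```

```text
(array([53, 57, 59, 19, 24, 24, 23, 24, 23, 23, 24, 24, 28, 26, 23, 25, 23,
       48, 82, 77, 17,  0]), array([ 45,  50,  55,  60,  65,  70,  75,  80,  85,  90,  95, 100, 105,
       110, 115, 120, 125, 130, 135, 140, 145, 150, 155]))
55 x -23.215194428354458 23.422368378991727 y 55.0008397793548 79.81330692331328 slope -0.027530069854412267
130 x -25.718366354697395 25.76073531352014 y 130.03506113413252 146.77561461643768 slope -0.00878163907118405
[482.77884307 101.8472331 ]
tcp [0.502  0.2948 0.1413] yang 15.53 tilt [ 0.0024  0.0012 -1.    ] F [-0.4  0.4  0.1] t 5.73 w 0.451
shift mm [-180.8  -70.2   41. ]
az -0.047
```

```bash
python3 -m pendant '[[[-20,-8,0],[0,0,0],1],[[-50,-20,0],[0,0,-0.01],1],[[-80,-31,0],[0,0,-0.02],1],[[-110,-43,0],[0,0,-0.03],1],[[-140,-55,10],[0,0,-0.04],1],[[-165,-64,20],[0,0,-0.045],1],[[-178,-69,30],[0,0,-0.047],1],[[-181,-70,41],[0,0,-0.047],1]]'
python3 -m pendant '[[[0,0,0],[0,0,0],1],[[0,0,0],[0,0,0],1],[[0,0,0],[0,0,0],1],[[0,0,0],[0,0,0],1],[[0,0,0],[0,0,0],1],[[0,0,0],[0,0,0],1],[[0,0,0],[0,0,0],1],[[0,0,0],[0,0,0],1]]' >/dev/null
python3 - <<'E'
from h import *
go([.4828,.1018,.05],18.2); snap('wrist','w3.png')
s=snap('scene'); im=np.asarray(s['pixels'])[220:370,230:390]
cv2.imwrite('pics/s3.png',cv2.resize(im,None,fx=4,fy=4,interpolation=cv2.INTER_CUBIC)[:,:,::-1])
E
```

```text
time: 6.4
tcp_pos: [0.4814, 0.0991, 0.0973]
tcp_rot: [[-0.311, 0.951, -0.002], [0.951, 0.311, -0.0], [0.0, -0.002, -1.0]]
contact_force: [0.4, -0.1, -0.6]
grip_width: 0.451
gripper_force: 60.7
tcp [0.4824 0.1015 0.099 ] yang 18.24 tilt [ 3.e-04  0.e+00 -1.e+00] F [ 0.8 -0.1 -1.2] t 7.07 w 0.456
shift mm [ 0.1  0.4 49. ]
az 0.001
```

View pics/w3.png

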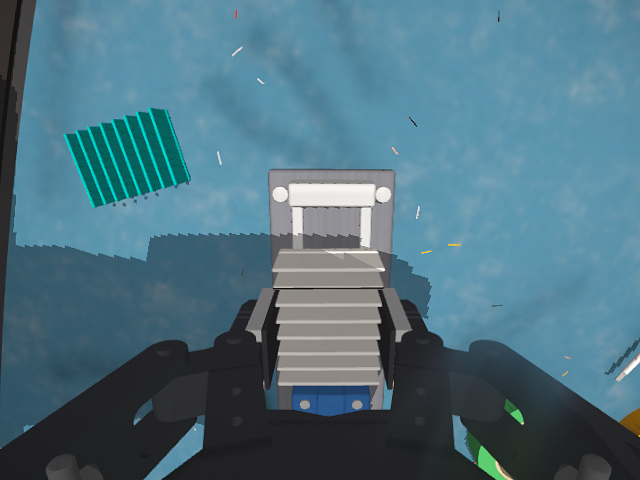

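The wrist view shows the fixed jaw at columns 289–377, rows 184–207, with the clamp plate square to the part and the part in line with it. I'll check the offset with the rays.

```bash
python3 - <<'E'
from h import *
s=snap('wrist'); P=ray(s,[[289,207],[377,207],[289,184],[377,184],[270,171],[394,171]],.030)*1000
P[4:]=ray(s,[[270,171],[394,171]],.012)*1000
o=env.observe(); R=np.array(o['tcp_rot']); print(((P-o['tcp_pos']*1000)@R).round(1), np.linalg.norm(P[0]-P[1]),np.linalg.norm(P[4]-P[5]))
d=(P[1]-P[0]); print(np.degrees(np.arctan2(d[1],d[0])))
E
```

```text
[[ 33.9 -19.4  68.9]
 [ 33.9  25.1  68.9]
 [ 45.5 -19.1  68.9]
 [ 45.5  24.7  68.9]
 [ 50.2 -31.   86.9]
 [ 50.1  36.   86.9]] 44.503908590603714 67.0843226467452
18.17891965460406
```

```bash
python3 - <<'E'
from h import *
s=snap('wrist'); o=env.observe(); R=np.array(o['tcp_rot'])
P=ray(s,[[273.5,270],[385,270],[279,386],[380,386],[278,250],[380,250]],.092)*1000
print(((P-o['tcp_pos']*1000)@R).round(1)); print(proj(s,[o['tcp_pos']+R@[0,0,.007]]))
E
```

```text
[[ 23.3 -19.    6.9]
 [ 23.3  20.6   6.9]
 [-25.5 -19.    6.9]
 [-25.5  20.8   6.9]
 [ 30.8 -17.1   6.9]
 [ 30.8  18.5   6.9]]
[[327.21526807 328.49553583]]
```

```bash
python3 -m pendant '[[[-1,2,5],[0,0,0],1],[[-1,2,15],[0,0,0],1],[[-1,2,25],[0,0,0],1],[[-1,2,33],[0,0,0],1],[[-1,2,40],[0,0,0],1],[[-1,2,46],[0,0,0],1],[[-1,2,50],[0,0,0],1],[[-1,2,51],[0,0,0],1]]'
python3 -m pendant '[[[0,0,0],[0,0,0],1],[[0,0,0],[0,0,0],1],[[0,0,0],[0,0,0],1],[[0,0,0.5],[0,0,0],1],[[0,0,1],[0,0,0],1],[[0,0,1.5],[0,0,0],1],[[0,0,2],[0,0,0],1],[[0,0,2],[0,0,0],1]]'
python3 -m pendant '[[[0,0,0.5],[0,0,0],1],[[0,0,0.5],[0,0,0],1],[[0,0,1],[0,0,0],1],[[0,0,1],[0,0,0],1],[[0,0,1.5],[0,0,0],1],[[0,0,1.5],[0,0,0],1],[[0,0,1.5],[0,0,0],1],[[0,0,1.5],[0,0,0],1]]'
```

```text
time: 7.93
tcp_pos: [0.4842, 0.101, 0.047]
tcp_rot: [[-0.313, 0.95, -0.001], [0.95, 0.313, -0.0], [0.0, -0.001, -1.0]]
contact_force: [-0.6, -0.5, -0.9]
grip_width: 0.453
gripper_force: 60.6
time: 8.6
tcp_pos: [0.4845, 0.1011, 0.0458]
tcp_rot: [[-0.313, 0.95, -0.0], [0.95, 0.313, -0.0], [0.0, -0.0, -1.0]]
contact_force: [-1.2, -0.1, -1.8]
grip_width: 0.456
gripper_force: 60.6
time: 9.27
tcp_pos: [0.4846, 0.101, 0.0443]
tcp_rot: [[-0.313, 0.95, 0.0], [0.95, 0.313, 0.0], [0.0, 0.0, -1.0]]
contact_force: [0.4, 0.9, -1.3]
grip_width: 0.453
gripper_force: 60.6
```

```bash
python3 -m pendant '[[[0,0,0.5],[0,0,0],1],[[0,0,0.5],[0,0,0],1],[[0,0,1],[0,0,0],1],[[0,0,1],[0,0,0],1],[[0,0,1.5],[0,0,0],1],[[0,0,1.5],[0,0,0],1],[[0,0,1.5],[0,0,0],1],[[0,0,1.5],[0,0,0],1]]'
python3 -m pendant '[[[0,0,0.3],[0,0,0],1],[[0,0,0.3],[0,0,0],1],[[0,0,0.6],[0,0,0],1],[[0,0,0.6],[0,0,0],1],[[0,0,1],[0,0,0],1],[[0,0,1],[0,0,0],1],[[0,0,1],[0,0,0],1],[[0,0,1],[0,0,0],1]]'
```

```text
time: 9.93
tcp_pos: [0.4846, 0.101, 0.0428]
tcp_rot: [[-0.313, 0.95, -0.0], [0.95, 0.313, -0.0], [0.0, -0.0, -1.0]]
contact_force: [0.5, 0.8, -0.2]
grip_width: 0.45
gripper_force: 60.6
time: 10.6
tcp_pos: [0.4846, 0.101, 0.0418]
tcp_rot: [[-0.313, 0.95, -0.0], [0.95, 0.313, -0.0], [0.0, -0.0, -1.0]]
contact_force: [1.4, -0.3, -1.2]
grip_width: 0.45
gripper_force: 60.6
```

```bash
python3 -m pendant '[[[0,0,0.3],[0,0,0],1],[[0,0,0.3],[0,0,0],1],[[0,0,0.6],[0,0,0],1],[[0,0,0.6],[0,0,0],1],[[0,0,1],[0,0,0],1],[[0,0,1],[0,0,0],1],[[0,0,1],[0,0,0],1],[[0,0,1],[0,0,0],1]]'|grep -E 'pos|contact'
```

```text
tcp_pos: [0.4846, 0.1011, 0.041]
contact_force: [-1.6, 0.5, 4.7]
```

```bash
python3 -m pendant '[[[0,0,0.3],[0,0,0],1],[[0,0,0.3],[0,0,0],1],[[0,0,0.6],[0,0,0],1],[[0,0,0.6],[0,0,0],1],[[0,0,0.8],[0,0,0],1],[[0,0,0.8],[0,0,0],1],[[0,0,0.8],[0,0,0],1],[[0,0,0.8],[0,0,0],1]]'|grep -E 'pos|contact'
```

```text
tcp_pos: [0.4846, 0.1011, 0.041]
contact_force: [-5.9, -1.2, 18.3]
```

```bash
python3 -m pendant '[[[0,0,-0.8],[0,0,0],1],[[0,0,-0.8],[0,0,0],1],[[0,0,-0.8],[0,0,0],-1],[[0,0,-0.8],[0,0,0],-1],[[0,0,-0.8],[0,0,0],-1],[[0,0,-0.8],[0,0,0],-1],[[0,0,-0.8],[0,0,0],-1],[[0,0,-0.8],[0,0,0],-1]]'
python3 -m pendant '[[[0,0,0],[0,0,0],-1],[[0,0,0],[0,0,0],-1],[[0,0,-10],[0,0,0],-1],[[0,0,-30],[0,0,0],-1],[[0,0,-60],[0,0,0],-1],[[0,0,-90],[0,0,0],-1],[[0,0,-110],[0,0,0],-1],[[0,0,-120],[0,0,0],-1]]'
python3 -m pendant '[[[0,0,0],[0,0,0],0],[[0,0,0],[0,0,0],0.5],[[0,0,0],[0,0,0],1],[[0,0,0],[0,0,0],1],[[0,0,0],[0,0,0],1],[[0,0,0],[0,0,0],1],[[0,0,0],[0,0,0],1],[[0,0,0],[0,0,0],1]]'
python3 - <<'E'
from h import *
go([.5137,.0078,.074],18.2); snap('wrist','w4.png')
E
```

```text
time: 12.6
tcp_pos: [0.4846, 0.101, 0.0408]
tcp_rot: [[-0.313, 0.95, -0.0], [0.95, 0.313, 0.0], [0.0, -0.0, -1.0]]
contact_force: [0.3, 0.0, 0.0]
grip_width: 0.999
gripper_force: 0.0
time: 13.27
tcp_pos: [0.4855, 0.1012, 0.1641]
tcp_rot: [[-0.313, 0.95, 0.004], [0.95, 0.313, 0.0], [-0.001, 0.004, -1.0]]
contact_force: [0.5, 0.4, 0.7]
grip_width: 1.0
gripper_force: 0.0
time: 13.93
tcp_pos: [0.4845, 0.1011, 0.1606]
tcp_rot: [[-0.313, 0.95, -0.0], [0.95, 0.313, -0.0], [0.0, -0.0, -1.0]]
contact_force: [-0.4, 0.4, -1.0]
grip_width: -0.004
gripper_force: 0.0
tcp [0.4845 0.1011 0.1606] yang 18.22 tilt [-4.e-04 -0.e+00 -1.e+00] F [-0.4  0.4 -1. ] t 13.93 w -0.004
shift mm [-97.7  -1.4  86.5]
az 0.0
```

View pics/w4.png

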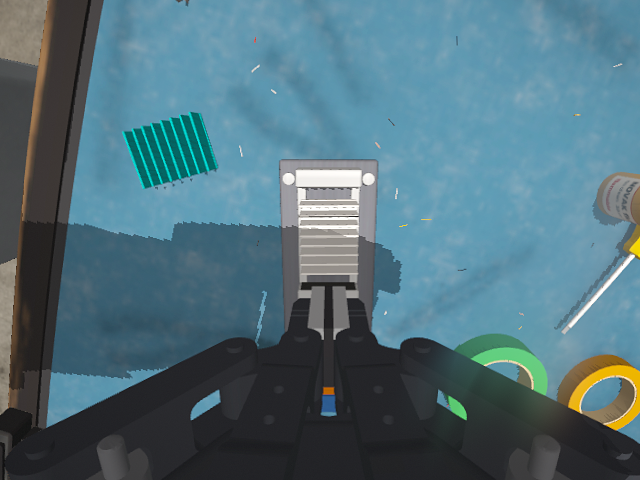

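The heat sink rests in the nest at columns 299–358, against the fixed jaw's 295–361, so it is centred. The gripper has let go and shut. Next I'll move over the wheel, 8 mm to the −y side of its top.

```bash
python3 -m pendant '[[[-20,0,0],[0,0,0],1],[[-45,0,0],[0,0,0],1],[[-70,0,0],[0,0,0],1],[[-90,0,10],[0,0,0],1],[[-102,0,25],[0,0,0],1],[[-107,0,45],[0,0,0],1],[[-107.5,0,60],[0,0,0],1],[[-107.5,0,70],[0,0,0],1]]' >/dev/null
python3 -m pendant '[[[0,0,2],[0,0,0],1],[[0,0,5],[0,0,0],1],[[0,0,6],[0,0,0],1],[[0,0,7],[0,0,0],1],[[0,0,7],[0,0,0],1],[[0,0,7],[0,0,0],1],[[0,0,7],[0,0,0],1],[[0,0,7],[0,0,0],1]]'
python3 - <<'E'
from h import *
go([.5154,.007,.074],18.2)
s=snap('scene'); im=np.asarray(s['pixels'])[250:370,250:390]
cv2.imwrite('pics/s5.png',cv2.resize(im,None,fx=5,fy=5,interpolation=cv2.INTER_CUBIC)[:,:,::-1])
E
```

```text
time: 15.32
tcp_pos: [0.5183, -0.001, 0.0841]
tcp_rot: [[-0.313, 0.95, 0.0], [0.95, 0.313, -0.0], [-0.0, 0.0, -1.0]]
contact_force: [0.6, 0.5, -0.7]
grip_width: -0.001
gripper_force: 0.0
tcp [ 0.5183 -0.001   0.0841] yang 18.23 tilt [ 3.e-04 -0.e+00 -1.e+00] F [ 0.6  0.5 -0.7] t 15.32 w -0.001
shift mm [ 8.5 -0.2 10.1]
az 0.0
```

View pics/s5.png

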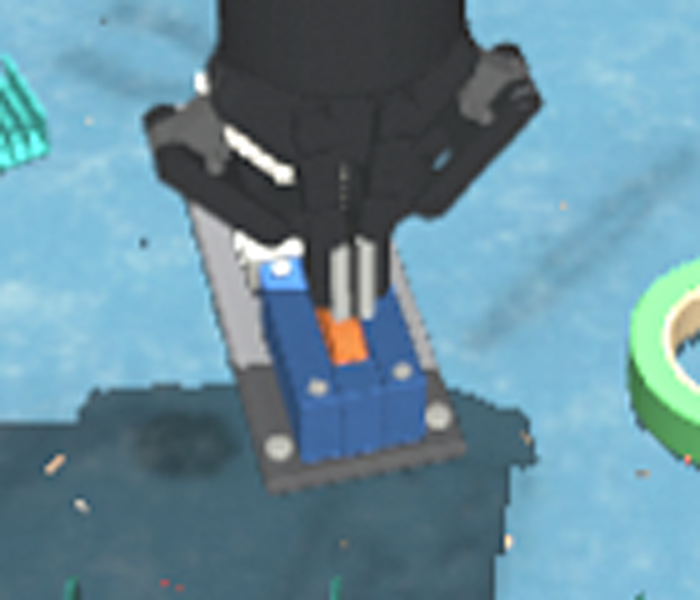

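The scene crop shows the shut fingertips at about (352,310), over the orange wheel at (345,335) and in line with it. I'll find the rim height at the wheel's top first.

```bash
python3 -m pendant '[[[4,0,0],[0,0,0],1],[[8,0,0],[0,0,0],1],[[8,0,3],[0,0,0],1],[[8,0,5],[0,0,0],1],[[8,0,6.5],[0,0,0],1],[[8,0,7],[0,0,0],1],[[8,0,7],[0,0,0],1],[[8,0,7],[0,0,0],1]]'|grep -E 'pos|contact'
python3 -m pendant '[[[0,0,0.3],[0,0,0],1],[[0,0,0.6],[0,0,0],1],[[0,0,0.8],[0,0,0],1],[[0,0,1],[0,0,0],1],[[0,0,1],[0,0,0],1],[[0,0,1],[0,0,0],1],[[0,0,1],[0,0,0],1],[[0,0,1],[0,0,0],1]]'|grep -E 'pos|contact'
```

```text
tcp_pos: [0.5157, 0.0065, 0.0768]
contact_force: [0.2, 0.1, 0.6]
tcp_pos: [0.5157, 0.0065, 0.0758]
contact_force: [-0.9, -0.1, -0.7]
```

```bash
python3 -m pendant '[[[0,0,0.2],[0,0,0],1],[[0,0,0.4],[0,0,0],1],[[0,0,0.5],[0,0,0],1],[[0,0,0.6],[0,0,0],1],[[0,0,0.6],[0,0,0],1],[[0,0,0.6],[0,0,0],1],[[0,0,0.6],[0,0,0],1],[[0,0,0.6],[0,0,0],1]]'|grep -E 'pos|contact'
```

```text
tcp_pos: [0.5157, 0.0066, 0.0752]
contact_force: [0.3, -1.0, 0.1]
```

```bash
for i in 1; do python3 -m pendant '[[[0,0,0.2],[0,0,0],1],[[0,0,0.4],[0,0,0],1],[[0,0,0.5],[0,0,0],1],[[0,0,0.6],[0,0,0],1],[[0,0,0.6],[0,0,0],1],[[0,0,0.6],[0,0,0],1],[[0,0,0.6],[0,0,0],1],[[0,0,0.6],[0,0,0],1]]'|grep -E 'pos|contact'; done
```

```text
tcp_pos: [0.5157, 0.0065, 0.0746]
contact_force: [0.5, 0.3, -1.6]
```

```bash
python3 -m pendant '[[[0,0,0.1],[0,0,0],1],[[0,0,0.2],[0,0,0],1],[[0,0,0.3],[0,0,0],1],[[0,0,0.4],[0,0,0],1],[[0,0,0.4],[0,0,0],1],[[0,0,0.4],[0,0,0],1],[[0,0,0.4],[0,0,0],1],[[0,0,0.4],[0,0,0],1]]'|grep -E 'pos|contact'
```

```text
tcp_pos: [0.5157, 0.0065, 0.0742]
contact_force: [-0.4, 0.1, 1.5]
```

```bash
python3 -m pendant '[[[0,0,0.1],[0,0,0],1],[[0,0,0.2],[0,0,0],1],[[0,0,0.3],[0,0,0],1],[[0,0,0.4],[0,0,0],1],[[0,0,0.4],[0,0,0],1],[[0,0,0.4],[0,0,0],1],[[0,0,0.4],[0,0,0],1],[[0,0,0.4],[0,0,0],1]]'|grep -E 'pos|contact'
```

```text
tcp_pos: [0.5157, 0.0065, 0.0738]
contact_force: [-0.3, -0.4, 1.1]
```

```bash
python3 -m pendant '[[[0,0,0.1],[0,0,0],1],[[0,0,0.2],[0,0,0],1],[[0,0,0.3],[0,0,0],1],[[0,0,0.3],[0,0,0],1],[[0,0,0.3],[0,0,0],1],[[0,0,0.3],[0,0,0],1],[[0,0,0.3],[0,0,0],1],[[0,0,0.3],[0,0,0],1]]'|grep -E 'pos|contact'
```

```text
tcp_pos: [0.5158, 0.0065, 0.0737]
contact_force: [-0.8, -0.4, 4.4]
```

```bash
python3 -m pendant '[[[0,0,0.2],[0,0,0],1],[[0,0,0.4],[0,0,0],1],[[0,0,0.4],[0,0,0],1],[[0,0,0.4],[0,0,0],1],[[2,0,0.4],[0,0,0],1],[[4,0,0.4],[0,0,0],1],[[6,0,0.4],[0,0,0],1],[[8,0,0.4],[0,0,0],1]]'|grep -E 'pos|contact'
```

```text
tcp_pos: [0.5134, 0.0138, 0.0735]
contact_force: [-1.3, -2.6, 5.7]
```

```bash
python3 -m pendant '[[[0,0,-3],[0,0,0],1],[[-8,0,-3],[0,0,0],1],[[-16,0,-3],[0,0,0],1],[[-16,0,-1.5],[0,0,0],1],[[-16,0,-0.6],[0,0,0],1],[[-16,0,-0.2],[0,0,0],1],[[-16,0,0],[0,0,0],1],[[-16,0,0],[0,0,0],1]]'|grep -E 'pos|contact'
```

```text
tcp_pos: [0.5185, -0.0015, 0.0736]
contact_force: [-2.2, -4.4, 9.6]
```

```bash
python3 -m pendant '[[[0,0,0.1],[0,0,0],1],[[0,0,0.1],[0,0,0],1],[[0,0,0.1],[0,0,0],1],[[0,0,0.1],[0,0,0],1],[[0,0,0.1],[0,0,0],1],[[0,0,0.1],[0,0,0],1],[[0,0,0.1],[0,0,0],1],[[0,0,0.1],[0,0,0],1]]'|grep -E 'pos|contact'
```

```text
tcp_pos: [0.5185, -0.0015, 0.0736]
contact_force: [-1.7, -4.1, 10.1]
```

```bash
python3 -m pendant '[[[1,0,0.1],[0,0,0],1],[[2,0,0.1],[0,0,0],1],[[3,0,0.1],[0,0,0],1],[[4,0,0.1],[0,0,0],1],[[5,0,0.1],[0,0,0],1],[[6,0,0.1],[0,0,0],1],[[7,0,0.1],[0,0,0],1],[[8,0,0.1],[0,0,0],1]]'|grep -E 'pos|contact'; python3 -m pendant '[[[1,0,0],[0,0,0],1],[[2,0,0],[0,0,0],1],[[3,0,0],[0,0,0],1],[[4,0,0],[0,0,0],1],[[5,0,0],[0,0,0],1],[[6,0,0],[0,0,0],1],[[7,0,0],[0,0,0],1],[[8,0,0],[0,0,0],1]]'|grep -E 'pos|contact'
python3 - <<'E'
from h import *
s=snap('wrist'); im=np.asarray(s['pixels'])[:, :]
cv2.imwrite('pics/w6.png',im[:,:,::-1])
E
```

```text
tcp_pos: [0.516, 0.0062, 0.0736]
contact_force: [-2.7, -3.5, 12.3]
tcp_pos: [0.5135, 0.0139, 0.0734]
contact_force: [-1.2, -2.6, 8.2]
```

View pics/w6.png

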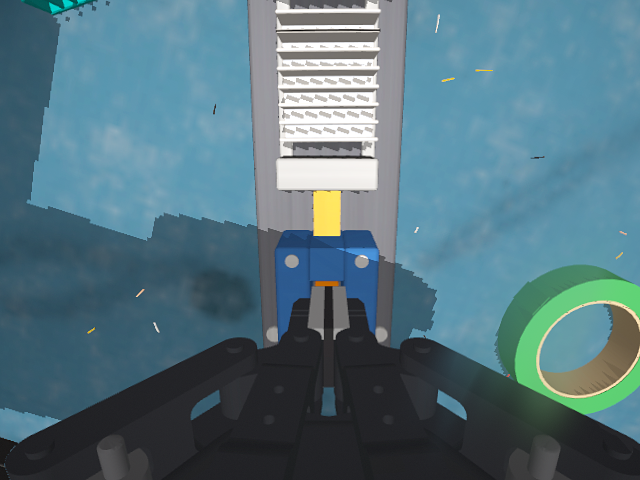

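The jaw can be seen in the wrist view: its top spans rows 158–190 and columns 277–377, with the last fins of the heat sink near row 155 and the yellow screw at rows 190–236. I'll put jaw tracking in a helper.

```bash
cat >> h.py <<'E'
def jaw(save=None):
    s=snap('wrist',save); o=env.observe(); R=np.array(o['tcp_rot']); im=np.asarray(s['pixels'])
    # yellow screw far end = jaw's back edge (top-back edge seen just behind)
    hsv=cv2.cvtColor(im,cv2.COLOR_RGB2HSV); m=cv2.inRange(hsv[:330,300:360],(18,120,100),(35,255,255))
    r=np.where(m.sum(1)>255*8)[0]; r0=r.min()
    P=ray(s,[[328,r0-.5]],.0289)[0]; y=np.array([-np.sin(np.radians(18.2)),np.cos(np.radians(18.2))])
    # clamp y of jaw face: back edge + 14 mm, wheel top at clamp y -57.5
    v=(P[:2]-np.array([.5155,.0068]))@y*1000-57.5+14
    g=im[100:230,328-20:328+20].mean((1,2)).round().astype(int)
    print('row',r0,'face clamp y',round(v,2),'gap to fixed',round(78-v,2),'F',np.round(o['contact_force'],1),'t',round(o['time'],2)); return s
E
python3 -c "
from h import *
s=jaw(); P=ray(s,[[328,157.5],[328,190]],.0289)*1000; print(np.linalg.norm(P[0]-P[1]))"
```

```text
row 191 face clamp y 9.87 gap to fixed 68.13 F [-1.3 -2.1  8.9] t 23.47
13.87471567195695
```

```bash
python3 -m pendant '[[[0,0,-3],[0,0,0],1],[[-8,0,-3],[0,0,0],1],[[-16,0,-3],[0,0,0],1],[[-16,0,-1.5],[0,0,0],1],[[-16,0,-0.6],[0,0,0],1],[[-16,0,-0.2],[0,0,0],1],[[-16,0,0],[0,0,0],1],[[-16,0,0],[0,0,0],1]]'|grep -E 'pos|contact'; python3 -m pendant '[[[2,0,0],[0,0,0],1],[[4,0,0],[0,0,0],1],[[6,0,0],[0,0,0],1],[[8,0,0],[0,0,0],1],[[10,0,0.1],[0,0,0],1],[[12,0,0.1],[0,0,0],1],[[14,0,0.1],[0,0,0],1],[[16,0,0.1],[0,0,0],1]]'|grep -E 'pos|contact'
python3 -c "
from h import *
jaw()"
```

```text
tcp_pos: [0.5186, -0.0016, 0.0735]
contact_force: [-2.1, -3.8, 11.6]
tcp_pos: [0.5135, 0.0139, 0.0734]
contact_force: [-2.5, -2.4, 9.7]
row 180 face clamp y 14.42 gap to fixed 63.58 F [-2.1 -2.1  9.7] t 24.85
```

```bash
python3 -m pendant '[[[0,0,-3],[0,0,0],1],[[-8,0,-3],[0,0,0],1],[[-16,0,-3],[0,0,0],1],[[-16,0,-1.5],[0,0,0],1],[[-16,0,-0.6],[0,0,0],1],[[-16,0,-0.3],[0,0,0],1],[[-16,0,-0.1],[0,0,0],1],[[-16,0,-0.1],[0,0,0],1]]'|grep -E 'contact'; python3 -m pendant '[[[2,0,0],[0,0,0],1],[[4,0,0],[0,0,0],1],[[6,0,0],[0,0,0],1],[[8,0,0],[0,0,0],1],[[10,0,0.1],[0,0,0],1],[[12,0,0.1],[0,0,0],1],[[14,0,0.1],[0,0,0],1],[[16,0,0.1],[0,0,0],1]]'|grep -E 'pos|contact'
python3 -m pendant '[[[0,0,-3],[0,0,0],1],[[-8,0,-3],[0,0,0],1],[[-16,0,-3],[0,0,0],1],[[-16,0,-1.5],[0,0,0],1],[[-16,0,-0.6],[0,0,0],1],[[-16,0,-0.3],[0,0,0],1],[[-16,0,-0.1],[0,0,0],1],[[-16,0,-0.1],[0,0,0],1]]'|grep -E 'contact'; python3 -m pendant '[[[2,0,0],[0,0,0],1],[[4,0,0],[0,0,0],1],[[6,0,0],[0,0,0],1],[[8,0,0],[0,0,0],1],[[10,0,0.1],[0,0,0],1],[[12,0,0.1],[0,0,0],1],[[14,0,0.1],[0,0,0],1],[[16,0,0.1],[0,0,0],1]]'|grep -E 'pos|contact'
python3 -c "
from h import *
jaw()"
```

```text
contact_force: [-3.2, -4.6, 12.4]
tcp_pos: [0.5136, 0.0138, 0.0734]
contact_force: [-1.9, -3.4, 10.3]
contact_force: [-2.6, -4.7, 12.1]
tcp_pos: [0.5136, 0.0138, 0.0734]
contact_force: [-1.4, -2.5, 9.6]
row 158 face clamp y 23.65 gap to fixed 54.35 F [-1.3 -1.2 10.8] t 27.57
```

```bash
python3 -m pendant '[[[0,0,-3],[0,0,0],1],[[-8,0,-3],[0,0,0],1],[[-16,0,-3],[0,0,0],1],[[-16,0,-1.5],[0,0,0],1],[[-16,0,-0.6],[0,0,0],1],[[-16,0,-0.3],[0,0,0],1],[[-16,0,-0.1],[0,0,0],1],[[-16,0,-0.1],[0,0,0],1]]'|grep -E 'contact'; python3 -m pendant '[[[2,0,0],[0,0,0],1],[[4,0,0],[0,0,0],1],[[6,0,0],[0,0,0],1],[[8,0,0],[0,0,0],1],[[9,0,0],[0,0,0],1],[[10,0,0],[0,0,0],1],[[10,0,0],[0,0,0],1],[[10,0,0],[0,0,0],1]]'|grep -E 'pos|contact'
python3 -c "
from h import *
jaw('w7.png')"
```

```text
contact_force: [-2.0, -5.6, 12.8]
tcp_pos: [0.5155, 0.0081, 0.0736]
contact_force: [-3.1, -2.9, 12.4]
row 136 face clamp y 26.76 gap to fixed 51.24 F [-2.8 -1.7 12.7] t 28.95
```

```bash
python3 -m pendant '[[[0,0,-0.1],[0,0,0],1],[[0.5,0,-0.1],[0,0,0],1],[[1,0,-0.1],[0,0,0],1],[[1.5,0,-0.1],[0,0,0],1],[[2,0,-0.1],[0,0,0],1],[[2.5,0,-0.1],[0,0,0],1],[[3,0,-0.1],[0,0,0],1],[[3,0,-0.1],[0,0,0],1]]'|grep -E 'pos|contact'
python3 -c "
from h import *
jaw()"
```

```text
tcp_pos: [0.5151, 0.0106, 0.0736]
contact_force: [0.4, -6.2, 8.6]
row 142 face clamp y 26.77 gap to fixed 51.23 F [ 1.6 -5.   9.7] t 29.67
```

```bash
python3 -m pendant '[[[0.5,0,0],[0,0,0],1],[[1,0,0],[0,0,0],1],[[1,0,0],[0,0,0],1],[[1,0,0],[0,0,0],1],[[1,0,0],[0,0,0],1],[[1,0,0],[0,0,0],1],[[1,0,0],[0,0,0],1],[[1,0,0],[0,0,0],1]]'|grep -E 'pos|contact'
python3 -c "
from h import *
jaw()"
```

```text
tcp_pos: [0.5148, 0.0116, 0.0736]
contact_force: [-0.2, -5.2, 8.3]
row 145 face clamp y 26.55 gap to fixed 51.45 F [ 1.2 -5.4  9.3] t 30.38
```

```bash
python3 - <<'E'
from h import *
s=jaw(); im=np.asarray(s['pixels'])[0:260,200:460]
cv2.imwrite('pics/w8.png',cv2.resize(im,None,fx=2.3,fy=2.3,interpolation=cv2.INTER_CUBIC)[:,:,::-1])
E
```

```text
row 145 face clamp y 26.55 gap to fixed 51.45 F [ 1.  -5.4  8.3] t 30.43
```

View pics/w8.png

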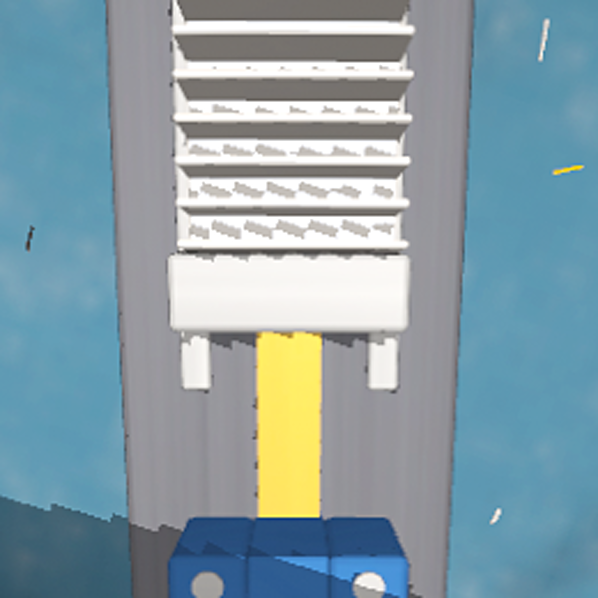

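The crop shows the jaw face (row 255) tight against the last fin, with the heat sink square and central. I'll make one more short, gentle stroke to confirm that it has stalled.

```bash
python3 -m pendant '[[[0,0,-1],[0,0,0],1],[[-1,0,-3],[0,0,0],1],[[-8,0,-3],[0,0,0],1],[[-8,0,-1.5],[0,0,0],1],[[-8,0,-0.6],[0,0,0],1],[[-8,0,-0.2],[0,0,0],1],[[-8,0,0],[0,0,0],1],[[-8,0,0],[0,0,0],1]]'|grep -E 'pos|contact'
python3 -m pendant '[[[0.5,0,0],[0,0,0],1],[[1,0,0],[0,0,0],1],[[1.5,0,0],[0,0,0],1],[[2,0,0],[0,0,0],1],[[2.5,0,0],[0,0,0],1],[[3,0,0],[0,0,0],1],[[3,0,0],[0,0,0],1],[[3,0,0],[0,0,0],1]]'|grep -E 'pos|contact'
python3 -c "
from h import *
jaw()"
```

```text
tcp_pos: [0.5166, 0.0042, 0.0736]
contact_force: [-2.8, -4.4, 11.5]
tcp_pos: [0.5163, 0.0069, 0.0736]
contact_force: [0.6, -6.1, 6.9]
row 133 face clamp y 26.57 gap to fixed 51.43 F [ 1.4 -5.1  8.7] t 31.82
```

```bash
python3 -m pendant '[[[0,0,-1],[0,0,0],1],[[0,0,-5],[0,0,0],1],[[-10,0,-20],[0,0,0],1],[[-20,0,-40],[0,0,0],1],[[-25,0,-60],[0,0,0],1],[[-25,0,-80],[0,0,0],1],[[-25,0,-90],[0,0,0],1],[[-25,0,-90],[0,0,0],1]]'|grep -E 'pos|contact'
python3 - <<'E'
from h import *
s=jaw('w9.png'); im=np.asarray(s['pixels'])
y=np.array([-np.sin(np.radians(18.2)),np.cos(np.radians(18.2)),0])
# centre-line profile in clamp y at plane z=.030
W=np.array([.5155,.0068,.030])
v=np.arange(0,95,1.)
uv=proj(s,[W+(57.5+k)*1e-3*y for k in v])
for k,(a,b) in zip(v,uv):
    a,b=int(round(a)),int(round(b))
    if 0<=b<480: print(int(k),b,im[b,a-12:a+13].mean((0,1)).round().astype(int),end=' | ')
E
```

```text
tcp_pos: [0.524, -0.0162, 0.1648]
contact_force: [-0.8, -0.8, 0.2]
row 94 face clamp y 26.13 gap to fixed 51.87 F [ 0.7  0.5 -0.5] t 32.53
0 113 195 | 1 112 195 | 2 110 196 | 3 108 196 | 4 107 193 | 5 105 195 | 6 103 196 | 7 102 196 | 8 100 190 | 9 99 187 | 10 97 182 | 11 95 173 | 12 94 151 | 13 92 183 | 14 90 250 | 15 89 252 | 16 87 252 | 17 85 253 | 18 84 254 | 19 82 255 | 20 80 255 | 21 79 254 | 22 77 254 | 23 75 254 | 24 73 254 | 25 72 255 | 26 70 163 | 27 68 122 | 28 67 196 | 29 65 255 | 30 63 225 | 31 62 246 | 32 60 189 | 33 58 118 | 34 56 129 | 35 55 227 | 36 53 239 | 37 51 243 | 38 50 255 | 39 48 112 | 40 46 118 | 41 44 132 | 42 43 221 | 43 41 251 | 44 39 253 | 45 37 108 | 46 36 116 | 47 34 118 | 48 32 109 | 49 30 255 | 50 29 249 | 51 27 250 | 52 25 115 | 53 23 117 | 54 22 117 | 55 20 115 | 56 18 255 | 57 16 255 | 58 14 109 | 59 13 115 | 60 11 117 | 61 9 115 | 62 7 175 | 63 6 254 | 64 4 223 | 65 2 112 | 66 0 116 |
```

```bash
python3 - <<'E'
from h import *
s=snap('top'); g=np.asarray(s['pixels']).astype(float)
y=np.array([-np.sin(np.radians(18.2)),np.cos(np.radians(18.2)),0]); x=np.array([y[1],-y[0],0]); W=np.array([.5145,.0074,.030])
v=np.arange(55,155,1.); 
pr=[]
for k in v:
    uv=proj(s,[W+k*1e-3*y+j*1e-3*x for j in (-12,-9,9,12)]).astype(np.float32)
    pr.append(cv2.remap(g.astype(np.float32),uv[:,0].copy(),uv[:,1].copy(),1).mean(0).reshape(-1,3).mean(0))
print([(int(k),*map(int,p[[0,2]])) for k,p in zip(v,np.array(pr))])
E
```

```text
[(55, 155, 150), (56, 155, 150), (57, 155, 150), (58, 156, 150), (59, 156, 150), (60, 156, 152), (61, 157, 152), (62, 158, 154), (63, 159, 155), (64, 160, 155), (65, 159, 154), (66, 158, 154), (67, 160, 156), (68, 166, 162), (69, 178, 174), (70, 195, 190), (71, 214, 209), (72, 228, 222), (73, 236, 230), (74, 240, 234), (75, 242, 236), (76, 243, 237), (77, 243, 237), (78, 243, 237), (79, 243, 236), (80, 242, 235), (81, 239, 233), (82, 234, 228), (83, 227, 220), (84, 219, 213), (85, 215, 209), (86, 216, 212), (87, 224, 221), (88, 234, 232), (89, 241, 239), (90, 239, 236), (91, 231, 228), (92, 224, 220), (93, 223, 220), (94, 229, 227), (95, 238, 237), (96, 243, 241), (97, 240, 237), (98, 233, 230), (99, 227, 223), (100, 225, 222), (101, 230, 228), (102, 237, 235), (103, 241, 239), (104, 238, 235), (105, 233, 229), (106, 229, 226), (107, 231, 228), (108, 238, 236), (109, 244, 243), (110, 242, 240), (111, 235, 232), (112, 228, 223), (113, 224, 219), (114, 226, 223), (115, 231, 229), (116, 234, 232), (117, 232, 229), (118, 229, 226), (119, 226, 223), (120, 225, 222), (121, 228, 226), (122, 231, 229), (123, 228, 227), (124, 221, 219), (125, 214, 211), (126, 213, 210), (127, 220, 217), (128, 228, 227), (129, 233, 232), (130, 231, 229), (131, 227, 223), (132, 222, 217), (133, 219, 213), (134, 220, 214), (135, 226, 220), (136, 234, 227), (137, 239, 233), (138, 242, 236), (139, 244, 238), (140, 246, 239), (141, 247, 241), (142, 248, 242), (143, 246, 240), (144, 239, 233), (145, 225, 220), (146, 203, 199), (147, 180, 177), (148, 161, 162), (149, 149, 153), (150, 141, 149), (151, 130, 146), (152, 116, 143), (153, 105, 145), (154, 99, 149)]
```

The outer faces of the jaws are 76.3 mm apart, against the 76 mm expected (14 + 50 + 12), and no gap shows at either end. The robot is clear, so I'll hand it in.

```bash
python3 -c "
from bench import env
print(env.sign_off())"
```

```text
the job is handed in; nothing more can be done
None
```

The job is handed in: the heat sink sits upright and centred between the jaws, held at both ends by rolling the wheel alone, at an estimated 8–10 N; hand-in returned no verdict.

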